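# Put three forming stamps back on their own stands

## Task

On the jeweller's bench the three forming stamps have been put back on one another's stands. Swap them round so that each stands upright inside the lip of the stand whose outline has the shape of its foot (round on round, square on square, triangular on triangular), using the bare steel bench block as the spot to set a stamp down on the way. Set every stamp down gently, knock none over, leave the hammer, screwdriver and jar where they are, and let go of everything.

Things in the scene. Friction and masses are not known exactly. Their poses are not given: they have to be found in the camera images.
- round_stamp: Forming stamp with a ROUND foot plate, 50 mm in diameter. Loose, about 0.2 kg, 75 mm tall: a steel foot 14 mm thick with an upright round wooden handle, 20 mm in diameter, on its centre, straight from 14 to 68 mm above the underside, rounded above. Origin: centre of the underside; z up along the handle.
- square_stamp: Forming stamp with a SQUARE foot plate, 38 by 38 mm. Loose, about 0.2 kg, 75 mm tall: a steel foot 14 mm thick with an upright round wooden handle, 20 mm in diameter, on its centre, straight from 14 to 68 mm above the underside, rounded above. Origin: centre of the underside; z up along the handle. x and y are parallel to the foot's sides.
- triangle_stamp: Forming stamp with a TRIANGULAR (equal-sided) foot plate, corners 27 mm from the centre, sides 47 mm. Loose, about 0.2 kg, 75 mm tall: a steel foot 14 mm thick with an upright round wooden handle, 20 mm in diameter, on its centre, straight from 14 to 68 mm above the underside, rounded above. Origin: centre of the underside; z up along the handle. One corner lies along +x.
- round_stand: Stand whose outline seen from above is ROUND, 100 mm in diameter. Fixed to the bench, dark wood, flat top 18 mm above its underside, with a centred round raised lip on it (inside diameter 72 mm, outside 77, 4 mm high) in which any stamp stands loosely. Origin: centre of the underside; z up.
- square_stand: Stand whose outline seen from above is SQUARE, 84 by 84 mm. Fixed to the bench, dark wood, flat top 18 mm above its underside, with a centred round raised lip on it (inside diameter 72 mm, outside 77, 4 mm high) in which any stamp stands loosely. Origin: centre of the underside; z up.
- triangle_stand: Stand whose outline seen from above is an equal-sided TRIANGLE, corners 80 mm from the centre, sides 139 mm, one corner along +x. Fixed to the bench, dark wood, flat top 18 mm above its underside, with a centred round raised lip on it (inside diameter 72 mm, outside 77, 4 mm high) in which any stamp stands loosely. Origin: centre of the underside; z up.
- bench_block: Bare flat steel bench block, 100 (along its x) by 75 (y) by 25 mm high, fixed, without any lip; no stamp is on it at the start. Origin: centre of the underside; z up.
- hammer: Bystander: a hammer lying on the bench to the left; leave it. Origin on its underside; it lies along its x, head to +x.
- screwdriver: Bystander: a screwdriver lying on the bench to the right; leave it. Origin on its underside; it lies along its x, handle to -x.
- jar: Bystander: a closed glass jar, 60 mm in diameter, 70 mm high, standing on the bench to the right; leave it. Origin: centre of the underside.
Things that resemble listed ones, but are neither listed nor needed, are in the scene too. Leave any blue look-alike of the triangle_stamp alone. Leave any green look-alike of the bench_block alone.

How it is judged:
By the outcome, as a careful person would: the job done as asked, in the order asked, and still so for the second after the job is handed in, with the robot touching nothing.
It also fails if it takes over 109 s, if anything falls off the work surface, if the arm or the gripper's body presses on something with over 40 N, if the wrist force passes 120 N, or if a joint passes its speed limit or range.

## Robot

A 6-joint arm with a two-finger parallel gripper is mounted at the origin on the work surface. World frame = base frame: x ahead of the robot, y to its left, z up, the work surface at z = 0. Lengths are in mm, angles in rad, forces in N, time in s.
With the tool pointing down it reaches from about 325 to 775 mm from the base axis. Payload 5.5 kg.
Tool frame: the origin (TCP) lies at the very end of the fingers, on their centre line; the grasp point (between the pads) lies env.tcp_to_grasp behind it (env.tcp_to_grasp is the distance from the TCP to the grasp point, in mm); z points along the fingers, y is the line along which they close (so a half turn about z gives the same grasp; the last joint's range is limited). The gripper opens to 88 mm and grips with 3 to 60 N. Pads are 20 mm wide; open, the fingers measure 115 mm over their backs; the gripper's body (75 mm by 178 mm) begins 61 mm behind the grasp point.
Start: joints at [-1.188, 0.091, 1.231, -0, 1.82, -0.057], TCP at [255.457, -542.916, 222.631] pointing down, gripper open.
Joint ranges: [-2.87, 2.87], [-0.86, 2.18], [0.17, 2.46], [-1.51, 4.65], [0.06, 2.69], [-2.65, 2.65]. Speed limits (rad/s): [2.57, 2.57, 3.01, 3.14, 3.14, 3.14].

## Interface

Orientations are given as a unit quaternion [w, x, y, z].
In Python, from cell import env, get_image, workorder, spotter gives the robot as it stands. The module is installed in compiled form; this text tells all that it offers.
- The arm moves only by the tool play_rows, never from a script. Its arguments are lists of equal length, an entry for each row: "travel": the shift along the tool's x, y, z in units of 1 m (1.0 is 1 m), a list of three; "rotation": the turn, a rotation vector about the tool's x, y, z in units of 360 degrees (1.0 is 360 degrees), a list of three; "fingers": the opening, from -1 (shut) to 1 (fully open). A call has 1 to 5 rows; each row is the pose to reach, as a shift and turn from the pose commanded when the call began, along the tool's axes at that moment, turning the shorter way round; what a row does not reach only later rows make up. A row lasts 1/12 s, in which the tool goes at most 41.7 mm and 7.16 degrees, less where a joint would pass 70% of its speed; a pose out of reach is approached as far as the arm can. A call with a number of a shift or a turn outside -1 to 1 is refused whole. A call with a gripper value outside its range is refused whole. The fingers move at their own pace and stop on an object; "newtons" is the grip in N (left out, the last holds). Time passes only in rows, so rows that repeat a pose let the fingers close. It gives the time, the measured TCP pose, the force, the opening and the grip force at its end, in the units of the state.
- env.get_obs(): the state, without advancing time (a new reading comes with each control period).
- get_image(name): name is "scene" or "top"; returns a dict with "img" (480x640x3 uint8, blue, green, red), "range_z" (480x640 float32, mm along the optical axis (not along the pixel's ray), 0 where there is no reading), "fov_y" (degrees; the focal length in pixels is half the picture's height over the tangent of half this angle, whatever the lens; pixels are square), "cx", "cy" (the principal point, pixels), "pose" (4x4, takes a point from camera to world coordinates). Camera axes: x right, y down, z forward; pixel columns grow to the right and rows downward; lengths in mm; the calibration is good to about 2 mm. A picture is of the moment at which its call begins.
- workorder.close_job(): hands the job in; it is judged then, once.
Trained networks look in a picture, given as the dict that the camera call returned (one of the last four; its "shot" number tells which), for a name from the list of things; names that differ only in an ending like _2 or _b are one class to them, and where a whole thing is asked for, a point or a joint stands for the part that bears it (a point fixed in the world has none). Each returns a list of dicts, best first, with "p" (0 to 1); they miss things now and then, are a little off and sometimes report something else, mostly with a low value. They report only what shows in the picture. A call takes as long as a camera call. They do not tell look-alikes from the thing itself.
- spotter.recognise(picture, query): "at" ([column, row] in pixels, amid what is visible of it).
The state is a dict: "time": time; "joint_positions": joint angles; "qvel": joint speeds; "joint_efforts": joint torques, N m; "ee_pos": TCP position; "orientation": TCP orientation; "wrist_force": force on the tool from outside, world axes, zero at the start; "moment": the same for the moment, N m; "finger_gap": finger opening in mm; "finger_force": force on a finger pad.
Only numpy, scipy, OpenCV 4.12 (cv2) and the standard library are available. Lean on these libraries where they do the work, as an engineer would, in place of code of your own. Each camera call takes 0.05 s, during which the arm holds its last target. There are 200 camera calls.

## Working session

There is one attempt and no reset: what is moved stays moved. The work goes in short steps, Python scripts to look and compute and a tool call to move; the robot and the scene stay as the last step left them, time stands still between calls to the robot, and variables do not carry over. Pictures are saved under pics/ and viewed, at most 14 in all, crops included, and the job is handed in when it is done.

Besides the shell and the picture viewer there is one more tool, called after "Request:" by a JSON object that holds its "method" and its "body". play_rows: Moves the arm, as the interface text tells. Shifts and turns lie within -1 to 1; 1 stands for 1 m of shift or 360 degrees of turn. Its arguments: {"type":"object","properties":{"travel":{"type":"array","items":{"type":"array","items":{"type":"number","minimum":-1,"maximum":1}}},"rotation":{"type":"array","items":{"type":"array","items":{"type":"number","minimum":-1,"maximum":1}}},"fingers":{"type":"array","items":{"type":"number"}},"newtons":{"type":"number"}},"required":["travel","rotation","fingers"]}

```bash
mkdir -p pics; cat > h.py <<'E'
import numpy as np, cv2
from cell import env,get_image,workorder,spotter
def w(p,u,v,z=None):
    f=240/np.tan(np.radians(p["fov_y"])/2); u0,v0=int(round(u)),int(round(v))
    r=np.array([(u-p["cx"])/f,(v-p["cy"])/f,1]); T=np.array(p["pose"])
    if z is None:
        d=p["range_z"][max(v0-1,0):v0+2,max(u0-1,0):u0+2]; d=np.median(d[d>0]) if (d>0).any() else 0
    else: d=(z-T[2,3])/(T[:3,:3]@r)[2]
    return T[:3,:3]@(r*d)+T[:3,3]
def cloud(p):
    f=240/np.tan(np.radians(p["fov_y"])/2); v,u=np.mgrid[:480,:640]; d=p["range_z"]
    P=np.stack([(u-p["cx"])/f*d,(v-p["cy"])/f*d,d],-1); T=np.array(p["pose"])
    W=P@T[:3,:3].T+T[:3,3]; W[d<=0]=np.nan
    return W
E
python3 - <<'E'
from h import *
np.set_printoptions(precision=1,suppress=True)
print(env.get_obs(),env.tcp_to_grasp)
for c in("top","scene"):
    p=get_image(c); cv2.imwrite(f"pics/{c}0.png",p["img"]); print(c,p["fov_y"],np.array(p["pose"])[:3,3])
    for n in "round_stamp square_stamp triangle_stamp round_stand square_stand triangle_stand bench_block hammer screwdriver jar".split():
        for r in spotter.recognise(p,n)[:4]: print(n,np.array(r["at"]),round(r["p"],2),w(p,*r["at"]))
E
```

```text
{'time': 0.0, 'joint_positions': array([-1.2,  0.1,  1.2, -0. ,  1.8, -0.1]), 'qvel': array([0., 0., 0., 0., 0., 0.]), 'joint_efforts': array([ -0. , -44.6, -40.6,   0.1,   0. ,  -0. ]), 'ee_pos': array([ 255.3, -542.6,  221.5]), 'orientation': array([-0. ,  1. ,  0.2, -0. ]), 'wrist_force': array([ 0.5, -0.3,  0.4]), 'moment': array([-0.1,  0. , -0. ]), 'finger_force': 0.0, 'finger_gap': 87.69872784061955} 18.700000000000003
top 42.94759674894121 [ 531.6   -7.6 1447.8]
round_stamp [372.3 343.1] 0.92 [ 436.8 -113.4   91.1]
square_stamp [256.8 314.7] 0.86 [497.4 141.5  93.5]
triangle_stamp [365.6 235.8] 0.55 [673.4 -98.9  95.1]
triangle_stamp [333.7 290.2] 0.49 [552.5 -28.5  78.8]
round_stand [359.2 235.3] 0.81 [681.5 -88.5  28.8]
square_stand [358.8 339.8] 0.82 [439.1 -87.8  19.1]
triangle_stand [264.  310.7] 0.81 [505.2 131.6  34. ]
triangle_stand [373.5 342.5] 0.61 [ 438.2 -115.8   93.6]
bench_block [256.2 233.7] 0.96 [684.8 152.9  25.9]
bench_block [245.5 175.3] 0.83 [823.8 180.2  25.7]
hammer [149.4 288.1] 0.91 [556.1 401.4  25.8]
screwdriver [486.6 352.3] 0.76 [ 412.9 -380.6   2
[... 372 characters left out ...]
d [268.7 235.4] 0.83 [695.5 -84.   19. ]
round_stand [220.7 163.1] 0.62 [ 634.  -345.8   57. ]
square_stand [340.9 192.6] 0.56 [469.7 -93.   21.5]
square_stand [271.2 234.7] 0.41 [690.8 -81.1  20. ]
triangle_stand [406.2 252.8] 0.64 [523.5 154.6  21. ]
triangle_stand [343.5 191.3] 0.28 [457.5 -96.5  17.9]
bench_block [350.5 290.9] 0.97 [691.7 159.9  26.6]
bench_block [305.9 342.3] 0.91 [836.4 196.3  25.8]
hammer [487.9 335.4] 0.94 [592.4 397.6  25.4]
hammer [283.  141.7] 0.56 [ 413.8 -375.6   20.8]
screwdriver [283.6 140.3] 0.91 [ 410.  -377.5   22.9]
screwdriver [342.4 176.4] 0.32 [ 446.5 -112.7   47.6]
jar [218.6 163. ] 0.67 [ 637.5 -349.7   57. ]
jar [270.8 234.3] 0.23 [689.1 -84.8  18.1]
```

```bash
python3 - <<'E'
import cv2
a=cv2.imread("pics/top0.png")[150:390,210:410]; cv2.imwrite("pics/t1.png",cv2.resize(a,(500,600),interpolation=3))
a=cv2.imread("pics/scene0.png")[130:370,200:500]; cv2.imwrite("pics/s1.png",cv2.resize(a,(750,600),interpolation=3))
E
```

```text
(no output)
```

View pics/t1.png

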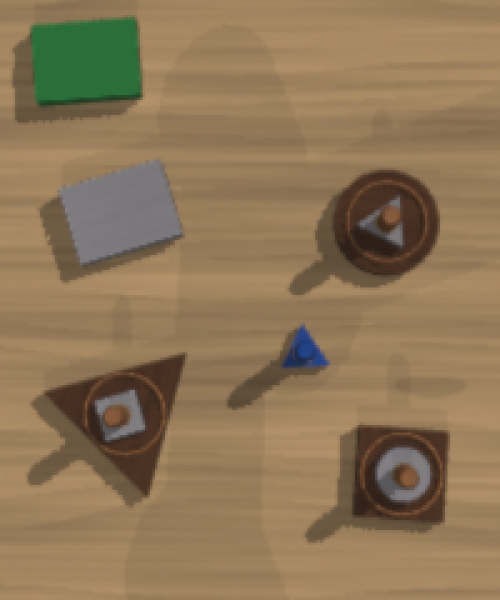

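View pics/s1.png

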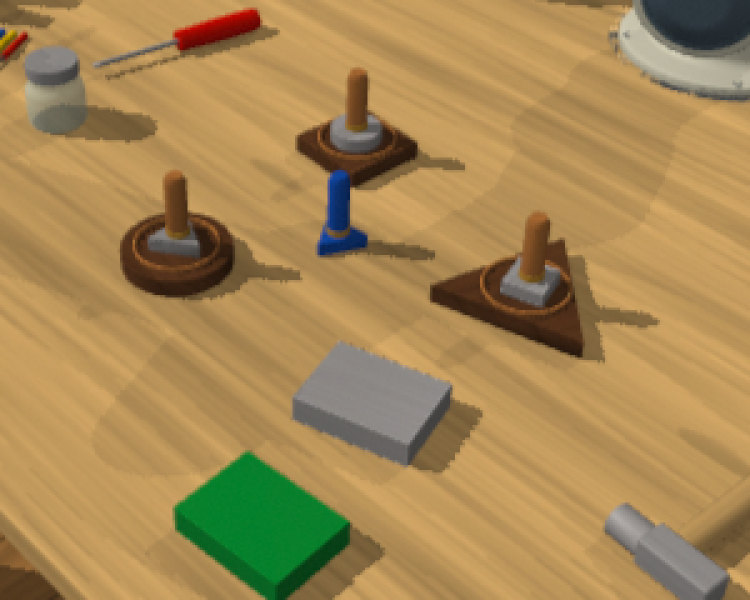

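Pictures: the round stamp is on the square stand (~372,343), the square stamp on the triangle stand (~257,315) and the triangle stamp on the round stand (~366,236). The block is at (256,234). Lookalikes: the blue triangle at (334,290) versus the brown-handled triangle stamp at (366,236), which is mine; the green block at (245,175) versus the bare steel one at (256,234), which is mine. The crops confirm these choices.

```bash
cat >> h.py <<'E'
from scipy.spatial.transform import Rotation as Ro
from scipy.optimize import least_squares
def toolshift(x,y,z):
    o=env.get_obs(); q=o["orientation"]; R=Ro.from_quat([q[1],q[2],q[3],q[0]])
    return R.inv().apply(np.array([x,y,z])-o["ee_pos"])/1000
def handle(W,c,z0,r=35):
    m=(np.hypot(W[...,0]-c[0],W[...,1]-c[1])<r)&(W[...,2]>z0+22)&(W[...,2]<z0+66)
    P=W[m]; s=least_squares(lambda a:np.hypot(P[:,0]-a[0],P[:,1]-a[1])-10,c,loss="soft_l1").x
    return s,len(P)
E
python3 - <<'E'
from h import *
np.set_printoptions(precision=4,suppress=True)
t=get_image("top"); s=get_image("scene"); Wt,Ws=cloud(t),cloud(s)
for n,c,z in(("round",(440,-112),18),("square",(497,142),18),("tri",(675,-98),18)):
    print(n,"scene",handle(Ws,c,z),"top",handle(Wt,c,z))
    m=(np.hypot(Wt[...,0]-c[0],Wt[...,1]-c[1])<35)&(Wt[...,2]>z+66); print("  top cap",Wt[m].mean(0),m.sum())
for n,c,z in(("sqst",(445,-105),18),("trst",(500,135),18),("rdst",(680,-95),18),("block",(685,153),25)):
  for k,W in(("t",Wt),("s",Ws)):
    m=(np.hypot(W[...,0]-c[0],W[...,1]-c[1])<95)&(W[...,2]>12)&(W[...,2]<30)
    P=W[m][:,:2].astype(np.float32); 
    print(n,k,len(P),"circ",cv2.minEnclosingCircle(P),"rect",cv2.minAreaRect(P),"\n   tri",cv2.minEnclosingTriangle(P[:,None])[1].reshape(-1,2).mean(0))
o=env.get_obs();q=o["orientation"];print(q,Ro.from_quat([q[1],q[2],q[3],q[0]]).as_matrix())
E
```

```text
round scene (array([ 441.0288, -118.9957]), 130) top (array([ 441.543 , -115.3154]), 21)
  top cap [ 441.8659 -114.7759   91.9486] 64
square scene (array([492.893 , 142.5292]), 165) top (array([494.4428, 146.7098]), 20)
  top cap [494.185  145.7321  91.3001] 65
tri scene (array([ 673.1648, -103.7475]), 154) top (array([ 674.2139, -100.1564]), 23)
  top cap [673.7204 -99.7157  92.1361] 63
sqst t 1004 circ ((439.0830078125, -113.79955291748047), 58.82318115234375) rect ((434.06707763671875, -113.63008117675781), (84.32813262939453, 98.62126922607422), 86.07391357421875) 
   tri [ 448.8337 -101.5965]
sqst s 550 circ ((444.38861083984375, -114.3997802734375), 58.03181457519531) rect ((443.3095397949219, -117.11518859863281), (88.71939086914062, 89.88343048095703), 87.07145690917969) 
   tri [ 430.5098 -115.8384]
trst t 1280 circ ((494.4422912597656, 143.9232177734375), 78.61215209960938) rect ((508.5335998535156, 129.91650390625), (136.83175659179688, 117.46683502197266), 45.11088562011719) 
   tri [499.0401 130.5184]
trst s 1089 circ ((494.66754150390625, 139.50689697265625), 78.8560943
[... 400 characters left out ...]
6719665527344), 51.382694244384766) rect ((676.90185546875, -102.2517318725586), (99.7275390625, 96.91068267822266), 53.29136276245117) 
   tri [ 674.3795 -101.5779]
block t 1239 circ ((688.1224365234375, 150.8933868408203), 63.8553466796875) rect ((693.3265991210938, 151.9651641845703), (95.32879638671875, 100.18795013427734), 17.08925437927246) 
   tri [698.1851 144.2056]
block s 1732 circ ((685.0216064453125, 147.54989624023438), 62.54322814941406) rect ((684.965576171875, 146.5780487060547), (79.29190826416016, 101.96698760986328), 17.27851676940918) 
   tri [699.3796 136.1052]
[0.     0.9759 0.2182 0.    ] [[ 0.9048  0.4258  0.    ]
 [ 0.4258 -0.9048 -0.    ]
 [ 0.      0.     -1.    ]]
```

Request:
{"method": "play_rows", "body": {"travel": [[0.03,-0.026,0],[0.06,-0.052,0],[0.09,-0.078,0],[0.117,-0.102,0],[0.117,-0.102,0]], "rotation": [[0,0,0],[0,0,0],[0,0,0],[0,0,0],[0,0,0]], "fingers": [1,1,1,1,1]}}

```text
time: 1.62
ee_pos: [320.2, -396.4, 223.7]
orientation: [-0.0, 0.975, 0.22, 0.001]
wrist_force: [-0.5, 0.3, -1.1]
finger_gap: 87.7
finger_force: 0.0
```

Request:
{"method": "play_rows", "body": {"travel": [[0.03,-0.026,0.01],[0.06,-0.052,0.02],[0.09,-0.078,0.03],[0.117,-0.102,0.035],[0.117,-0.102,0.035]], "rotation": [[0,0,0],[0,0,0],[0,0,0],[0,0,0],[0,0,0]], "fingers": [1,1,1,1,1]}}

```text
time: 2.03
ee_pos: [381.9, -254.0, 186.6]
orientation: [-0.001, 0.975, 0.221, 0.0]
wrist_force: [0.7, 0.5, -0.0]
finger_gap: 87.9
finger_force: 0.0
```

Request:
{"method": "play_rows", "body": {"travel": [[0.03,-0.026,0.01],[0.06,-0.052,0.02],[0.09,-0.078,0.03],[0.117,-0.102,0.035],[0.117,-0.102,0.035]], "rotation": [[0,0,0],[0,0,0],[0,0,0],[0,0,0],[0,0,0]], "fingers": [1,1,1,1,1]}}

```text
time: 2.45
ee_pos: [443.9, -112.2, 151.3]
orientation: [-0.001, 0.975, 0.221, -0.0]
wrist_force: [0.6, 0.3, 0.6]
finger_gap: 87.7
finger_force: 0.0
```

```bash
python3 - <<'E'
from h import *
np.set_printoptions(precision=4,suppress=True)
o=env.get_obs();print(o["ee_pos"],o["orientation"],o["joint_positions"],o["time"]);print(toolshift(441.5,-117,46))
p=get_image("scene"); cv2.imwrite("pics/s2.png",cv2.resize(p["img"][60:300,200:500],(750,600)))
E
```

```text
[ 443.9354 -112.1505  151.3427] [-0.0015  0.9753  0.221  -0.0001] [-0.3236 -0.2984  1.7197  0.0024  1.722   0.802 ] 2.45
[-0.0043  0.0036  0.1053]
```

View pics/s2.png

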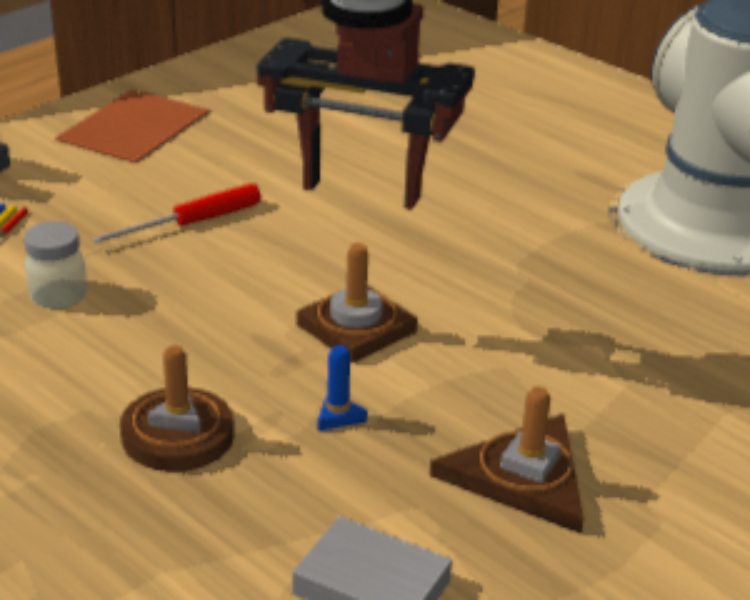

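The gripper is well above the round stamp (handle at ~(357,275) in the crop); I correct while coming down partway.

Request:
{"method": "play_rows", "body": {"travel": [[-0.004,0.0035,0.02],[-0.004,0.0035,0.04],[-0.004,0.0035,0.045],[-0.004,0.0035,0.045],[-0.004,0.0035,0.045]], "rotation": [[0,0,0],[0,0,0],[0,0,0],[0,0,0],[0,0,0]], "fingers": [1,1,1,1,1]}}

```text
time: 2.92
ee_pos: [440.6, -122.6, 108.4]
orientation: [0.0, 0.976, 0.217, 0.0]
wrist_force: [1.0, -0.3, 0.2]
finger_gap: 88.3
finger_force: 0.0
```

```bash
python3 - <<'E'
from h import *
np.set_printoptions(precision=4,suppress=True)
for i in range(3):
    get_image("top"); print(env.get_obs()["ee_pos"],toolshift(441.5,-117,46))
E
```

```text
[ 440.9651 -122.4864  108.9577] [ 0.0028 -0.0048  0.063 ]
[ 441.166  -122.3568  109.2114] [ 0.0025 -0.0048  0.0632]
[ 441.215  -122.1887  109.1933] [ 0.0024 -0.0047  0.0632]
```

Request:
{"method": "play_rows", "body": {"travel": [[0.0025,-0.0048,0.0],[0.0025,-0.0048,0.025],[0.0025,-0.0048,0.045],[0.0025,-0.0048,0.063],[0.0025,-0.0048,0.063]], "rotation": [[0,0,0],[0,0,0],[0,0,0],[0,0,0],[0,0,0]], "fingers": [1,1,1,1,1]}}

```text
time: 3.48
ee_pos: [439.0, -115.0, 41.3]
orientation: [-0.002, 0.976, 0.218, -0.002]
wrist_force: [-0.6, -0.7, -0.8]
finger_gap: 87.6
finger_force: 0.0
```

Request:
{"method": "play_rows", "body": {"travel": [[0,0,0],[0,0,0],[0,0,0],[0,0,0],[0,0,0]], "rotation": [[0,0,0],[0,0,0],[0,0,0],[0,0,0],[0,0,0]], "fingers": [-0.3,-0.5,-0.6,-0.8,-0.8], "newtons": 20}}

```text
time: 3.9
ee_pos: [441.5, -116.2, 45.8]
orientation: [0.0, 0.976, 0.218, 0.001]
wrist_force: [-0.5, -0.2, 0.2]
finger_gap: 58.1
finger_force: 0.0
```

Request:
{"method": "play_rows", "body": {"travel": [[0,0,0],[0,0,0],[0,0,0],[0,0,0],[0,0,0]], "rotation": [[0,0,0],[0,0,0],[0,0,0],[0,0,0],[0,0,0]], "fingers": [-0.8,-0.8,-0.8,-0.8,-0.8]}}

```text
time: 4.32
ee_pos: [440.8, -116.0, 44.6]
orientation: [-0.0, 0.976, 0.218, -0.0]
wrist_force: [-0.1, 0.6, 0.7]
finger_gap: 24.4
finger_force: 0.0
```

```bash
python3 - <<'E'
from h import *
np.set_printoptions(precision=4,suppress=True)
o=env.get_obs(); print(o["ee_pos"],o["finger_gap"],o["finger_force"],o["wrist_force"])
W=cloud(get_image("scene")); print(handle(W,(442,-117),8,20)) 
E
```

```text
[ 440.8258 -116.0483   44.5727] 24.40023673947231 0.0 [-0.1115  0.6342  0.682 ]
(array([ 442.8921, -118.8278]), 234)
```

Request:
{"method": "play_rows", "body": {"travel": [[0,0,0],[0,0,0],[0,0,0],[0,0,0],[0,0,0]], "rotation": [[0,0,0],[0,0,0],[0,0,0],[0,0,0],[0,0,0]], "fingers": [-0.8,-0.8,-0.8,-0.8,-0.8]}}

```text
time: 4.78
ee_pos: [440.9, -116.2, 44.7]
orientation: [0.0, 0.976, 0.218, 0.0]
wrist_force: [0.3, -1.0, -1.4]
finger_gap: 19.7
finger_force: 20.0
```

Request:
{"method": "play_rows", "body": {"travel": [[0,0,-0.01],[0,0,-0.03],[0,0,-0.06],[0,0,-0.09],[0,0,-0.11]], "rotation": [[0,0,0],[0,0,0],[0,0,0],[0,0,0],[0,0,0]], "fingers": [-0.8,-0.8,-0.8,-0.8,-0.8]}}

```text
time: 5.2
ee_pos: [441.0, -115.9, 157.8]
orientation: [0.0, 0.976, 0.218, 0.001]
wrist_force: [0.0, -0.9, -2.9]
finger_gap: 19.5
finger_force: 20.0
```

```bash
python3 - <<'E'
from h import *
np.set_printoptions(precision=4,suppress=True)
for i in range(4): p=get_image("scene")
cv2.imwrite("pics/s3.png",cv2.resize(p["img"][60:300,200:500],(750,600)))
o=env.get_obs(); print(o["ee_pos"],o["finger_gap"],o["finger_force"],o["wrist_force"])
print(toolshift(686,149.5,155))
W=cloud(get_image("top")); z0=18
c=(442,-116)
for k,W in(("t",cloud(get_image("top"))),("s",cloud(p))):
    m=(np.hypot(W[...,0]-c[0],W[...,1]-c[1])<75)&(W[...,2]>11)&(W[...,2]<27); P=W[m][:,:2].astype(np.float32); print(k,len(P),cv2.minAreaRect(P))
E
```

```text
[ 440.7    -115.8865  154.0472] 19.35540355927045 19.997948573578128 [-0.3653  0.1464 -3.6606]
[ 0.335  -0.1356 -0.001 ]
t 137 ((479.5345764160156, -113.06841278076172), (37.230743408203125, 103.25493621826172), 22.206422805786133)
s 770 ((442.621826171875, -116.388671875), (89.82117462158203, 90.0586166381836), 85.75338745117188)
```

View pics/s3.png

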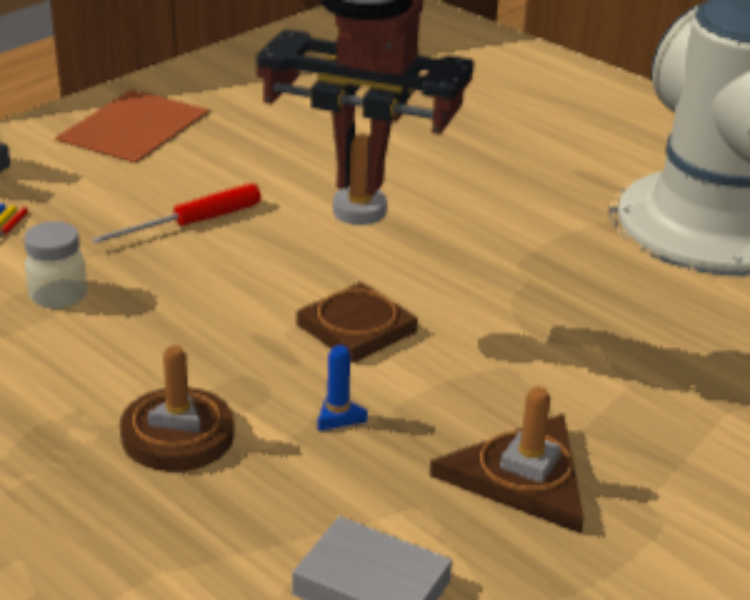

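The round stamp hangs upright at (360,190) and the emptied square stand is at (357,312). Now to the steel block.

Request:
{"method": "play_rows", "body": {"travel": [[0.015,-0.006,0],[0.04,-0.016,0],[0.065,-0.026,0],[0.09,-0.036,0],[0.115,-0.046,0]], "rotation": [[0,0,0],[0,0,0],[0,0,0],[0,0,0],[0,0,0]], "fingers": [-0.8,-0.8,-0.8,-0.8,-0.8]}}

```text
time: 5.92
ee_pos: [525.0, -24.4, 152.1]
orientation: [-0.001, 0.976, 0.218, -0.002]
wrist_force: [-0.3, -1.0, -2.7]
finger_gap: 19.4
finger_force: 20.0
```

Request:
{"method": "play_rows", "body": {"travel": [[0.025,-0.01,0],[0.05,-0.02,0],[0.075,-0.03,0],[0.1,-0.04,0],[0.125,-0.05,0]], "rotation": [[0,0,0],[0,0,0],[0,0,0],[0,0,0],[0,0,0]], "fingers": [-0.8,-0.8,-0.8,-0.8,-0.8]}}

```text
time: 6.33
ee_pos: [616.9, 74.1, 151.6]
orientation: [-0.0, 0.976, 0.218, -0.002]
wrist_force: [0.7, -0.3, -2.7]
finger_gap: 19.4
finger_force: 20.0
```

Request:
{"method": "play_rows", "body": {"travel": [[0.025,-0.01,0],[0.05,-0.02,0],[0.075,-0.03,0],[0.09,-0.037,0],[0.095,-0.0395,0]], "rotation": [[0,0,0],[0,0,0],[0,0,0],[0,0,0],[0,0,0]], "fingers": [-0.8,-0.8,-0.8,-0.8,-0.8]}}

```text
time: 6.75
ee_pos: [686.2, 151.3, 150.5]
orientation: [-0.001, 0.976, 0.219, -0.003]
wrist_force: [0.1, -0.0, -2.8]
finger_gap: 19.7
finger_force: 20.0
```

Request:
{"method": "play_rows", "body": {"travel": [[0,0,0.01],[0,0,0.03],[0,0,0.05],[0,0,0.07],[0,0,0.08]], "rotation": [[0,0,0],[0,0,0],[0,0,0],[0,0,0],[0,0,0]], "fingers": [-0.8,-0.8,-0.8,-0.8,-0.8]}}

```text
time: 7.17
ee_pos: [683.7, 147.6, 69.4]
orientation: [0.0, 0.976, 0.218, -0.003]
wrist_force: [-1.1, -0.2, -4.2]
finger_gap: 19.8
finger_force: 20.0
```

```bash
python3 - <<'E'
from h import *
np.set_printoptions(precision=4,suppress=True)
for i in range(4): p=get_image("scene")
cv2.imwrite("pics/s4.png",cv2.resize(p["img"][160:400,200:500],(750,600)))
o=env.get_obs(); print(o["ee_pos"],o["finger_gap"],o["finger_force"],o["wrist_force"])
print(toolshift(686,149.5,52))
E
```

```text
[686.0236 148.5792  74.8609] 19.685010316380126 19.997884856908854 [ 0.5965  0.5662 -2.5718]
[ 0.0004 -0.0008  0.0229]
```

View pics/s4.png

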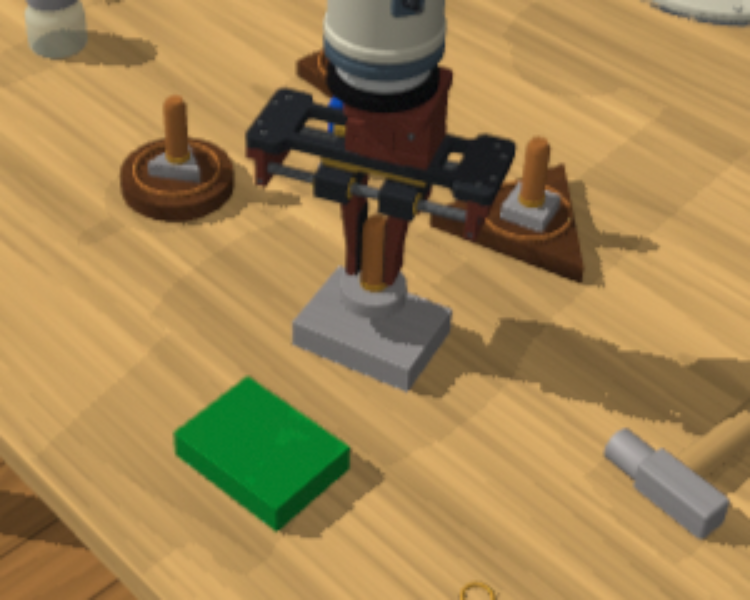

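It is centred over the steel block (foot at ~(373,292)). Lowering slowly.

Request:
{"method": "play_rows", "body": {"travel": [[0,0,0.008],[0,0,0.014],[0,0,0.018],[0,0,0.02],[0,0,0.02]], "rotation": [[0,0,0],[0,0,0],[0,0,0],[0,0,0],[0,0,0]], "fingers": [-0.8,-0.8,-0.8,-0.8,-0.8]}}

```text
time: 7.78
ee_pos: [685.9, 149.2, 53.7]
orientation: [-0.0, 0.976, 0.218, -0.001]
wrist_force: [0.4, -0.7, -2.8]
finger_gap: 19.6
finger_force: 20.0
```

Request:
{"method": "play_rows", "body": {"travel": [[0,0,0.0005],[0,0,0.001],[0,0,0.0015],[0,0,0.002],[0,0,0.002]], "rotation": [[0,0,0],[0,0,0],[0,0,0],[0,0,0],[0,0,0]], "fingers": [-0.8,-0.8,-0.8,-0.8,-0.8]}}

```text
time: 8.2
ee_pos: [686.3, 149.2, 52.7]
orientation: [-0.0, 0.976, 0.218, 0.0]
wrist_force: [-0.1, -0.0, -1.9]
finger_gap: 19.5
finger_force: 20.0
```

```bash
python3 - <<'E'
from h import *
for i in range(3):
    get_image("top");o=env.get_obs(); print(o["ee_pos"].round(1),o["wrist_force"].round(1))
E
```

```text
[686.3 149.2  52.7] [-0.3  0.4 -3.5]
[686.3 149.2  52.7] [-0.8 -0.  -2.1]
[686.3 149.2  52.7] [-0.8 -1.  -3.3]
```

Request:
{"method": "play_rows", "body": {"travel": [[0,0,0.0004],[0,0,0.0008],[0,0,0.0012],[0,0,0.0012],[0,0,0.0012]], "rotation": [[0,0,0],[0,0,0],[0,0,0],[0,0,0],[0,0,0]], "fingers": [-0.8,-0.8,-0.8,-0.8,-0.8]}}

```text
time: 8.77
ee_pos: [686.3, 149.2, 51.7]
orientation: [0.0, 0.976, 0.218, 0.0]
wrist_force: [-0.8, -0.7, -1.2]
finger_gap: 19.4
finger_force: 20.0
```

Request:
{"method": "play_rows", "body": {"travel": [[0,0,0.0003],[0,0,0.0006],[0,0,0.0006],[0,0,0.0006],[0,0,0.0006]], "rotation": [[0,0,0],[0,0,0],[0,0,0],[0,0,0],[0,0,0]], "fingers": [-0.8,-0.8,-0.8,-0.8,-0.8]}}

```text
time: 9.18
ee_pos: [686.4, 149.2, 51.6]
orientation: [0.0, 0.976, 0.218, 0.0]
wrist_force: [-3.7, -0.8, 3.4]
finger_gap: 19.4
finger_force: 20.0
```

Request:
{"method": "play_rows", "body": {"travel": [[0,0,0],[0,0,0],[0,0,0],[0,0,0],[0,0,0]], "rotation": [[0,0,0],[0,0,0],[0,0,0],[0,0,0],[0,0,0]], "fingers": [-0.52,-0.48,-0.4,-0.2,0.1]}}

```text
time: 9.6
ee_pos: [686.3, 149.2, 50.5]
orientation: [-0.0, 0.976, 0.218, -0.0]
wrist_force: [0.1, 0.7, 1.0]
finger_gap: 35.9
finger_force: 0.0
```

Request:
{"method": "play_rows", "body": {"travel": [[0,0,0],[0,0,0],[0,0,0],[0,0,-0.02],[0,0,-0.04]], "rotation": [[0,0,0],[0,0,0],[0,0,0],[0,0,0],[0,0,0]], "fingers": [0.3,0.5,0.5,0.5,0.5]}}

```text
time: 10.02
ee_pos: [685.1, 149.0, 89.0]
orientation: [-0.0, 0.976, 0.218, -0.002]
wrist_force: [0.4, -0.4, -0.4]
finger_gap: 64.9
finger_force: 0.0
```

Request:
{"method": "play_rows", "body": {"travel": [[0,0,-0.03],[0,0,-0.06],[0,0,-0.07],[0,0,-0.07],[0,0,-0.07]], "rotation": [[0,0,0],[0,0,0],[0,0,0],[0,0,0],[0,0,0]], "fingers": [0.5,0.5,0.5,0.5,0.5]}}

```text
time: 10.43
ee_pos: [686.5, 149.2, 160.5]
orientation: [0.0, 0.976, 0.218, 0.0]
wrist_force: [-0.2, 0.2, -0.3]
finger_gap: 65.8
finger_force: 0.0
```

```bash
python3 - <<'E'
from h import *
np.set_printoptions(precision=4,suppress=True)
for i in range(3): p=get_image("scene")
cv2.imwrite("pics/s5.png",cv2.resize(p["img"][160:400,200:500],(750,600)))
o=env.get_obs(); print(o["ee_pos"],o["finger_gap"]);W=cloud(p)
print("round",handle(W,(686,149),20,20)[0],"sq",handle(W,(494,144),18)[0])
print(toolshift(493.7,144,160))
E
```

```text
[685.3399 149.0053 157.4426] 66.28379083895327
round [685.7229 147.7134] sq [493.0025 142.558 ]
[-0.1755 -0.0771 -0.0017]
```

View pics/s5.png

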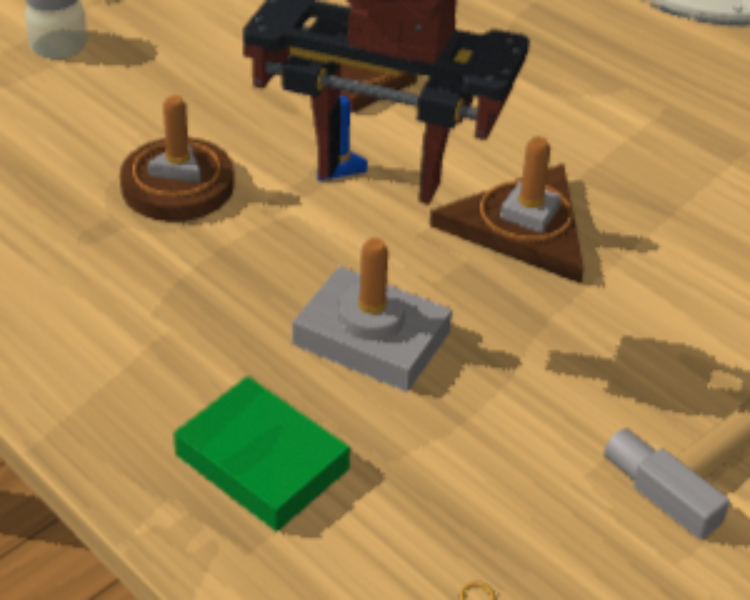

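The round stamp stands upright on the block (~(373,280)). Next: the square stamp to the square stand.

Request:
{"method": "play_rows", "body": {"travel": [[-0.018,-0.008,0],[-0.045,-0.02,0],[-0.072,-0.032,0],[-0.099,-0.044,0],[-0.126,-0.055,0]], "rotation": [[0,0,0],[0,0,0],[0,0,0],[0,0,0],[0,0,0]], "fingers": [0.6,0.6,0.6,0.6,0.6]}}

```text
time: 11.0
ee_pos: [546.6, 145.1, 158.2]
orientation: [-0.0, 0.976, 0.218, -0.002]
wrist_force: [0.3, 0.0, 0.6]
finger_gap: 70.3
finger_force: 0.0
```

Request:
{"method": "play_rows", "body": {"travel": [[-0.025,-0.011,0],[-0.045,-0.02,0],[-0.0495,-0.0221,0.01],[-0.0495,-0.0221,0.03],[-0.0495,-0.0221,0.04]], "rotation": [[0,0,0],[0,0,0],[0,0,0],[0,0,0],[0,0,0]], "fingers": [0.6,0.6,0.6,0.6,0.6]}}

```text
time: 11.42
ee_pos: [493.0, 144.0, 117.5]
orientation: [0.0, 0.976, 0.218, -0.002]
wrist_force: [-1.2, -0.1, -1.7]
finger_gap: 70.2
finger_force: 0.0
```

```bash
python3 - <<'E'
from h import *
np.set_printoptions(precision=4,suppress=True)
for i in range(4): p=get_image("scene")
print(env.get_obs()["ee_pos"],toolshift(493.6,144,46))
E
```

```text
[494.4082 144.0801 120.0352] [-0.0006 -0.0002  0.074 ]
```

Request:
{"method": "play_rows", "body": {"travel": [[-0.0006,0,0.015],[-0.0006,0,0.035],[-0.0006,0,0.055],[-0.0006,0,0.074],[-0.0006,0,0.074]], "rotation": [[0,0,0],[0,0,0],[0,0,0],[0,0,0],[0,0,0]], "fingers": [0.6,0.6,0.6,0.6,0.6]}}

```text
time: 12.03
ee_pos: [492.4, 143.5, 43.3]
orientation: [-0.0, 0.976, 0.218, -0.003]
wrist_force: [-0.3, 1.2, -0.2]
finger_gap: 70.2
finger_force: 0.0
```

Request:
{"method": "play_rows", "body": {"travel": [[0,0,0],[0,0,0],[0,0,0],[0,0,0],[0,0,0]], "rotation": [[0,0,0],[0,0,0],[0,0,0],[0,0,0],[0,0,0]], "fingers": [-0.3,-0.5,-0.6,-0.8,-0.8]}}

```text
time: 12.45
ee_pos: [494.8, 144.1, 48.1]
orientation: [-0.0, 0.976, 0.218, 0.001]
wrist_force: [0.3, 0.1, -0.5]
finger_gap: 40.7
finger_force: 0.0
```

Request:
{"method": "play_rows", "body": {"travel": [[0,0,0],[0,0,0],[0,0,0],[0,0,0],[0,0,0]], "rotation": [[0,0,0],[0,0,0],[0,0,0],[0,0,0],[0,0,0]], "fingers": [-0.8,-0.8,-0.8,-0.8,-0.8]}}

```text
time: 12.87
ee_pos: [494.1, 144.1, 47.0]
orientation: [-0.0, 0.976, 0.218, 0.0]
wrist_force: [-0.3, 0.4, 1.0]
finger_gap: 19.7
finger_force: 20.0
```

Request:
{"method": "play_rows", "body": {"travel": [[0,0,0],[0,0,0],[0,0,0],[0,0,0],[0,0,0]], "rotation": [[0,0,0],[0,0,0],[0,0,0],[0,0,0],[0,0,0]], "fingers": [-0.8,-0.8,-0.8,-0.8,-0.8]}}

```text
time: 13.28
ee_pos: [494.2, 144.0, 46.9]
orientation: [-0.0, 0.976, 0.218, 0.0]
wrist_force: [-0.0, 0.4, 1.5]
finger_gap: 19.8
finger_force: 20.0
```

Request:
{"method": "play_rows", "body": {"travel": [[0,0,-0.01],[0,0,-0.03],[0,0,-0.06],[0,0,-0.09],[0,0,-0.11]], "rotation": [[0,0,0],[0,0,0],[0,0,0],[0,0,0],[0,0,0]], "fingers": [-0.8,-0.8,-0.8,-0.8,-0.8]}}

```text
time: 13.7
ee_pos: [494.5, 143.8, 160.0]
orientation: [0.0, 0.976, 0.218, 0.001]
wrist_force: [0.3, 1.3, -1.2]
finger_gap: 19.6
finger_force: 20.0
```

Request:
{"method": "play_rows", "body": {"travel": [[-0.008,0.011,0],[-0.022,0.03,0],[-0.037,0.05,0],[-0.052,0.0705,0],[-0.067,0.091,0]], "rotation": [[0,0,0],[0,0,0],[0,0,0],[0,0,0],[0,0,0]], "fingers": [-0.8,-0.8,-0.8,-0.8,-0.8]}}

```text
time: 14.12
ee_pos: [470.9, 31.3, 155.1]
orientation: [0.0, 0.976, 0.218, -0.001]
wrist_force: [0.4, 0.1, -2.4]
finger_gap: 19.8
finger_force: 20.0
```

Request:
{"method": "play_rows", "body": {"travel": [[-0.015,0.0205,0],[-0.03,0.041,0],[-0.045,0.0615,0],[-0.06,0.082,0],[-0.07,0.096,0]], "rotation": [[0,0,0],[0,0,0],[0,0,0],[0,0,0],[0,0,0]], "fingers": [-0.8,-0.8,-0.8,-0.8,-0.8]}}

```text
time: 14.53
ee_pos: [448.0, -86.1, 155.1]
orientation: [0.0, 0.976, 0.217, -0.001]
wrist_force: [0.5, -0.9, -2.5]
finger_gap: 19.4
finger_force: 20.0
```

Request:
{"method": "play_rows", "body": {"travel": [[-0.012,0.017,0],[-0.0194,0.0257,0.01],[-0.0194,0.0257,0.03],[-0.0194,0.0257,0.05],[-0.0194,0.0257,0.07]], "rotation": [[0,0,0],[0,0,0],[0,0,0],[0,0,0],[0,0,0]], "fingers": [-0.8,-0.8,-0.8,-0.8,-0.8]}}

```text
time: 14.95
ee_pos: [442.0, -115.5, 84.2]
orientation: [-0.0, 0.976, 0.218, -0.001]
wrist_force: [0.2, 0.5, -2.0]
finger_gap: 19.5
finger_force: 20.0
```

```bash
python3 - <<'E'
from h import *
np.set_printoptions(precision=4,suppress=True)
for i in range(4): p=get_image("scene")
cv2.imwrite("pics/s6.png",cv2.resize(p["img"][90:270,250:475],(750,600)))
o=env.get_obs(); print(o["ee_pos"],o["wrist_force"],toolshift(443,-115.4,46.9))
E
```

```text
[ 442.2541 -114.9262   85.7854] [-0.12    0.2472 -1.2952] [0.0005 0.0008 0.0389]
```

View pics/s6.png

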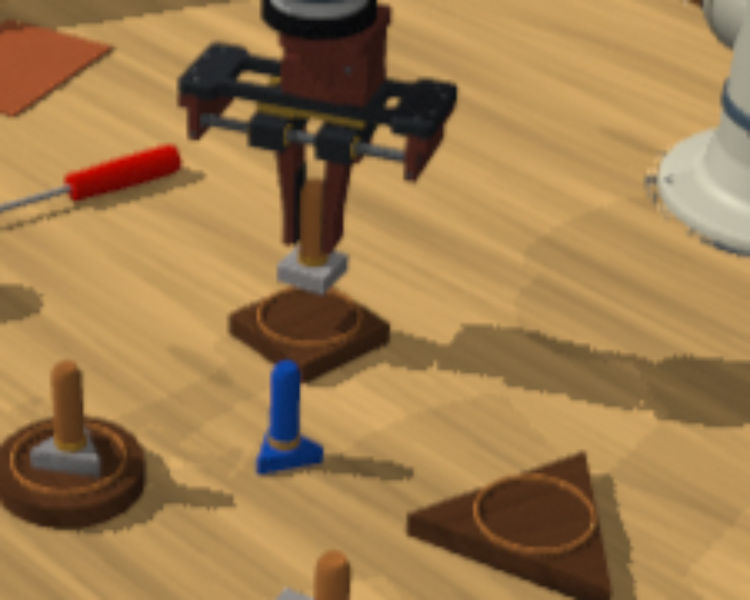

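The square stamp hangs over the square stand's lip (~(310,315)). Lowering.

Request:
{"method": "play_rows", "body": {"travel": [[0.0005,0.0008,0.012],[0.0005,0.0008,0.024],[0.0005,0.0008,0.032],[0.0005,0.0008,0.036],[0.0005,0.0008,0.036]], "rotation": [[0,0,0],[0,0,0],[0,0,0],[0,0,0],[0,0,0]], "fingers": [-0.8,-0.8,-0.8,-0.8,-0.8]}}

```text
time: 15.57
ee_pos: [443.1, -115.3, 49.2]
orientation: [-0.001, 0.976, 0.218, -0.001]
wrist_force: [-1.0, 0.8, -3.0]
finger_gap: 19.7
finger_force: 20.0
```

Request:
{"method": "play_rows", "body": {"travel": [[0,0,0],[0,0,0.0005],[0,0,0.001],[0,0,0.0015],[0,0,0.0015]], "rotation": [[0,0,0],[0,0,0],[0,0,0],[0,0,0],[0,0,0]], "fingers": [-0.8,-0.8,-0.8,-0.8,-0.8]}}

```text
time: 15.98
ee_pos: [444.1, -115.7, 49.6]
orientation: [0.0, 0.976, 0.218, 0.0]
wrist_force: [-0.1, -0.3, -2.4]
finger_gap: 19.5
finger_force: 20.0
```

Request:
{"method": "play_rows", "body": {"travel": [[0,0,0.0004],[0,0,0.0008],[0,0,0.0008],[0,0,0.0008],[0,0,0.0008]], "rotation": [[0,0,0],[0,0,0],[0,0,0],[0,0,0],[0,0,0]], "fingers": [-0.8,-0.8,-0.8,-0.8,-0.8]}}

```text
time: 16.4
ee_pos: [443.9, -115.6, 48.5]
orientation: [-0.0, 0.976, 0.218, -0.0]
wrist_force: [0.8, 0.2, -1.7]
finger_gap: 19.1
finger_force: 20.0
```

Request:
{"method": "play_rows", "body": {"travel": [[0,0,0.0004],[0,0,0.0008],[0,0,0.0012],[0,0,0.0012],[0,0,0.0012]], "rotation": [[0,0,0],[0,0,0],[0,0,0],[0,0,0],[0,0,0]], "fingers": [-0.8,-0.8,-0.8,-0.8,-0.8]}}

```text
time: 16.82
ee_pos: [443.9, -115.6, 47.3]
orientation: [-0.0, 0.976, 0.218, -0.0]
wrist_force: [0.2, 0.2, -1.3]
finger_gap: 19.7
finger_force: 20.0
```

Request:
{"method": "play_rows", "body": {"travel": [[0,0,0.0003],[0,0,0.0006],[0,0,0.0006],[0,0,0.0006],[0,0,0.0006]], "rotation": [[0,0,0],[0,0,0],[0,0,0],[0,0,0],[0,0,0]], "fingers": [-0.8,-0.8,-0.8,-0.8,-0.8]}}

```text
time: 17.23
ee_pos: [444.0, -115.6, 46.9]
orientation: [0.0, 0.976, 0.218, 0.0]
wrist_force: [-0.7, 0.4, 0.2]
finger_gap: 19.7
finger_force: 20.0
```

Request:
{"method": "play_rows", "body": {"travel": [[0,0,0.0003],[0,0,0.0003],[0,0,0.0003],[0,0,0.0003],[0,0,0.0003]], "rotation": [[0,0,0],[0,0,0],[0,0,0],[0,0,0],[0,0,0]], "fingers": [-0.8,-0.52,-0.48,-0.4,-0.1]}}

```text
time: 17.65
ee_pos: [444.0, -115.7, 46.5]
orientation: [0.0, 0.976, 0.218, 0.0]
wrist_force: [-0.5, 0.0, -0.4]
finger_gap: 29.9
finger_force: 0.0
```

Request:
{"method": "play_rows", "body": {"travel": [[0,0,0],[0,0,0],[0,0,0],[0,0,-0.02],[0,0,-0.05]], "rotation": [[0,0,0],[0,0,0],[0,0,0],[0,0,0],[0,0,0]], "fingers": [0.3,0.5,0.5,0.5,0.5]}}

```text
time: 18.07
ee_pos: [441.9, -114.9, 93.5]
orientation: [-0.002, 0.976, 0.218, -0.003]
wrist_force: [1.3, -0.3, 0.8]
finger_gap: 62.8
finger_force: 0.0
```

Request:
{"method": "play_rows", "body": {"travel": [[0,0,-0.03],[0,0,-0.06],[0,0,-0.065],[0,0,-0.065],[0,0,-0.065]], "rotation": [[0,0,0],[0,0,0],[0,0,0],[0,0,0],[0,0,0]], "fingers": [0.5,0.5,0.5,0.5,0.5]}}

```text
time: 18.48
ee_pos: [443.9, -115.6, 160.8]
orientation: [-0.0, 0.976, 0.218, -0.0]
wrist_force: [0.1, -0.1, -0.4]
finger_gap: 65.9
finger_force: 0.0
```

```bash
python3 - <<'E'
from h import *
np.set_printoptions(precision=4,suppress=True)
for i in range(3): p=get_image("scene")
cv2.imwrite("pics/s7.png",cv2.resize(p["img"][90:270,250:475],(750,600)))
o=env.get_obs(); print(o["ee_pos"],o["finger_gap"]);W=cloud(p)
print("sq",handle(W,(444,-116),18,20)[0],"tri",handle(W,(674,-101),18)[0])
print(toolshift(674,-102.2,157))
E
```

```text
[ 443.1749 -115.3103  159.2854] 66.0010665444308
sq [ 443.1585 -118.0234] tri [ 673.3502 -104.1536]
[0.2144 0.0864 0.0016]
```

View pics/s7.png

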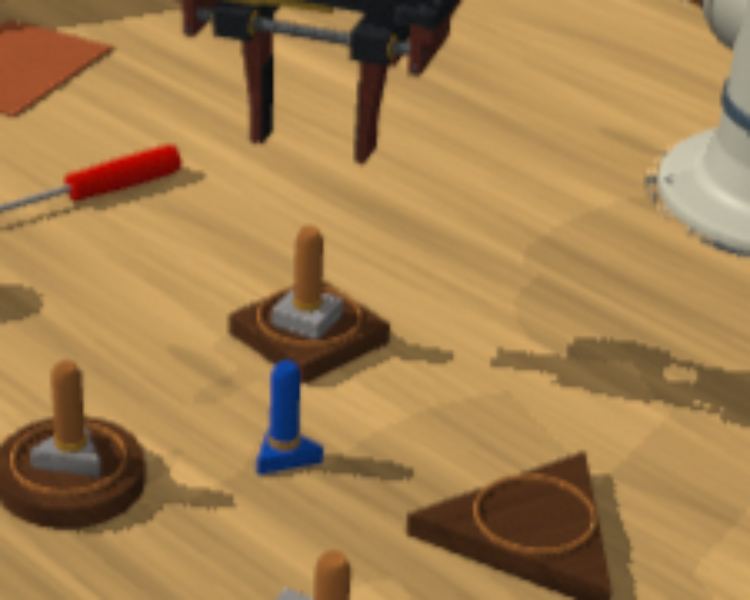

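The square stamp stands inside the lip at (308,310). Next: the triangle stamp.

Request:
{"method": "play_rows", "body": {"travel": [[0.02,0.008,0],[0.05,0.02,0],[0.08,0.032,0],[0.11,0.0445,0],[0.14,0.0565,0]], "rotation": [[0,0,0],[0,0,0],[0,0,0],[0,0,0],[0,0,0]], "fingers": [0.6,0.6,0.6,0.6,0.6]}}

```text
time: 19.05
ee_pos: [595.5, -106.8, 159.4]
orientation: [-0.001, 0.976, 0.218, -0.001]
wrist_force: [0.5, 0.6, 0.1]
finger_gap: 70.5
finger_force: 0.0
```

Request:
{"method": "play_rows", "body": {"travel": [[0.03,0.012,0],[0.06,0.024,0],[0.0744,0.03,0.01],[0.0744,0.03,0.03],[0.0744,0.03,0.04]], "rotation": [[0,0,0],[0,0,0],[0,0,0],[0,0,0],[0,0,0]], "fingers": [0.6,0.6,0.6,0.6,0.6]}}

```text
time: 19.47
ee_pos: [674.2, -102.1, 116.4]
orientation: [-0.001, 0.976, 0.218, -0.003]
wrist_force: [-0.8, -0.0, -0.7]
finger_gap: 70.3
finger_force: 0.0
```

```bash
python3 - <<'E'
from h import *
np.set_printoptions(precision=4,suppress=True)
for i in range(4): p=get_image("scene")
print(env.get_obs()["ee_pos"],toolshift(674,-102,46))
E
```

```text
[ 674.0043 -102.5839  120.9647] [ 0.0003 -0.0005  0.075 ]
```

Request:
{"method": "play_rows", "body": {"travel": [[0.0003,-0.0005,0.015],[0.0003,-0.0005,0.035],[0.0003,-0.0005,0.055],[0.0003,-0.0005,0.074],[0.0003,-0.0005,0.074]], "rotation": [[0,0,0],[0,0,0],[0,0,0],[0,0,0],[0,0,0]], "fingers": [0.6,0.6,0.6,0.6,0.6]}}

```text
time: 20.08
ee_pos: [672.7, -101.8, 44.2]
orientation: [-0.001, 0.976, 0.218, -0.002]
wrist_force: [-0.3, -0.2, -1.6]
finger_gap: 70.2
finger_force: 0.0
```

Request:
{"method": "play_rows", "body": {"travel": [[0,0,0],[0,0,0],[0,0,0],[0,0,0],[0,0,0]], "rotation": [[0,0,0],[0,0,0],[0,0,0],[0,0,0],[0,0,0]], "fingers": [-0.3,-0.5,-0.6,-0.8,-0.8]}}

```text
time: 20.5
ee_pos: [675.5, -102.1, 49.1]
orientation: [0.0, 0.976, 0.218, 0.001]
wrist_force: [0.2, 0.2, -0.2]
finger_gap: 40.4
finger_force: 0.0
```

Request:
{"method": "play_rows", "body": {"travel": [[0,0,0],[0,0,0],[0,0,0],[0,0,0],[0,0,0]], "rotation": [[0,0,0],[0,0,0],[0,0,0],[0,0,0],[0,0,0]], "fingers": [-0.8,-0.8,-0.8,-0.8,-0.8]}}

```text
time: 20.92
ee_pos: [674.9, -102.0, 47.5]
orientation: [0.0, 0.976, 0.218, -0.0]
wrist_force: [-0.6, 0.7, 1.1]
finger_gap: 19.4
finger_force: 20.0
```

Request:
{"method": "play_rows", "body": {"travel": [[0,0,0],[0,0,0],[0,0,0],[0,0,0],[0,0,0]], "rotation": [[0,0,0],[0,0,0],[0,0,0],[0,0,0],[0,0,0]], "fingers": [-0.8,-0.8,-0.8,-0.8,-0.8]}}

```text
time: 21.33
ee_pos: [674.9, -102.0, 47.5]
orientation: [-0.0, 0.976, 0.218, 0.0]
wrist_force: [-0.2, 0.6, 1.3]
finger_gap: 19.3
finger_force: 20.0
```

```bash
python3 - <<'E'
from h import *
np.set_printoptions(precision=4,suppress=True)
p=get_image("scene"); W=cloud(p)
# triangle stand now empty: fit
c=(495,141)
m=(np.hypot(W[...,0]-c[0],W[...,1]-c[1])<95)&(W[...,2]>14)&(W[...,2]<28); P=W[m][:,:2].astype(np.float32)
print(len(P),cv2.minEnclosingCircle(P),cv2.minEnclosingTriangle(P[:,None])[1].reshape(-1,2).mean(0),P.mean(0))
print(env.get_obs()["ee_pos"],toolshift(495,142,160))
E
```

```text
1303 ((493.24041748046875, 139.95314025878906), 80.06591033935547) [496.769  139.3953] [498.656  141.7182]
[ 674.8629 -101.9862   47.4815] [-0.0588 -0.2973 -0.1125]
```

Request:
{"method": "play_rows", "body": {"travel": [[0,0,-0.01],[0,0,-0.03],[0,0,-0.06],[0,0,-0.09],[0,0,-0.11]], "rotation": [[0,0,0],[0,0,0],[0,0,0],[0,0,0],[0,0,0]], "fingers": [-0.8,-0.8,-0.8,-0.8,-0.8]}}

```text
time: 21.8
ee_pos: [675.2, -102.1, 161.0]
orientation: [0.001, 0.976, 0.218, 0.001]
wrist_force: [0.3, -0.0, -2.1]
finger_gap: 19.4
finger_force: 20.0
```

Request:
{"method": "play_rows", "body": {"travel": [[-0.003,-0.015,0],[-0.008,-0.04,0],[-0.013,-0.066,0],[-0.018,-0.092,0],[-0.0235,-0.119,0]], "rotation": [[0,0,0],[0,0,0],[0,0,0],[0,0,0],[0,0,0]], "fingers": [-0.8,-0.8,-0.8,-0.8,-0.8]}}

```text
time: 22.22
ee_pos: [601.9, -3.7, 157.4]
orientation: [-0.0, 0.976, 0.218, -0.0]
wrist_force: [0.3, -0.1, -1.2]
finger_gap: 19.1
finger_force: 20.0
```

Request:
{"method": "play_rows", "body": {"travel": [[-0.005,-0.027,0],[-0.0105,-0.054,0],[-0.016,-0.081,0],[-0.0213,-0.108,0],[-0.026,-0.131,0]], "rotation": [[0,0,0],[0,0,0],[0,0,0],[0,0,0],[0,0,0]], "fingers": [-0.8,-0.8,-0.8,-0.8,-0.8]}}

```text
time: 22.63
ee_pos: [522.3, 104.4, 157.7]
orientation: [-0.0, 0.976, 0.218, -0.0]
wrist_force: [0.3, 0.5, -2.1]
finger_gap: 19.6
finger_force: 20.0
```

Request:
{"method": "play_rows", "body": {"travel": [[-0.005,-0.025,0],[-0.0093,-0.0469,0.01],[-0.0093,-0.0469,0.03],[-0.0093,-0.0469,0.05],[-0.0093,-0.0469,0.07]], "rotation": [[0,0,0],[0,0,0],[0,0,0],[0,0,0],[0,0,0]], "fingers": [-0.8,-0.8,-0.8,-0.8,-0.8]}}

```text
time: 23.05
ee_pos: [494.9, 142.1, 87.3]
orientation: [0.0, 0.976, 0.219, 0.0]
wrist_force: [-0.0, -0.0, -3.1]
finger_gap: 19.7
finger_force: 20.0
```

```bash
python3 - <<'E'
from h import *
np.set_printoptions(precision=4,suppress=True)
for i in range(4): p=get_image("scene")
cv2.imwrite("pics/s8.png",cv2.resize(p["img"][150:330,275:500],(750,600)))
o=env.get_obs(); print(o["ee_pos"],o["wrist_force"],toolshift(494.7,141.5,47.5))
E
```

```text
[494.9928 141.5103  87.7989] [ 0.4876  0.494  -1.7764] [-0.0002 -0.0001  0.0403]
```

View pics/s8.png

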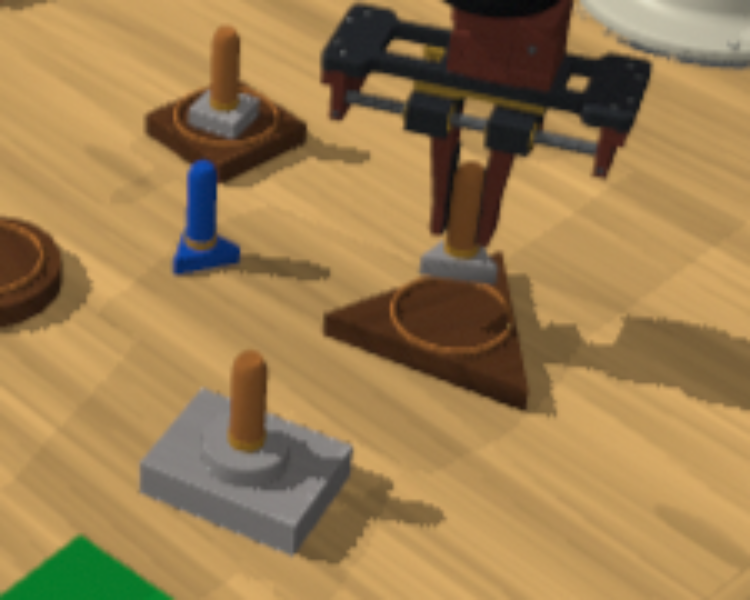

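The triangle stamp hangs above the triangle stand's lip (~(455,312)). Lowering.

Request:
{"method": "play_rows", "body": {"travel": [[0,0,0.012],[0,0,0.024],[0,0,0.034],[0,0,0.037],[0,0,0.0375]], "rotation": [[0,0,0],[0,0,0],[0,0,0],[0,0,0],[0,0,0]], "fingers": [-0.8,-0.8,-0.8,-0.8,-0.8]}}

```text
time: 23.67
ee_pos: [494.3, 141.4, 48.3]
orientation: [-0.0, 0.976, 0.218, -0.001]
wrist_force: [-0.3, 0.8, -2.7]
finger_gap: 19.4
finger_force: 20.0
```

Request:
{"method": "play_rows", "body": {"travel": [[0,0,0],[0,0,0.0005],[0,0,0.001],[0,0,0.0015],[0,0,0.0015]], "rotation": [[0,0,0],[0,0,0],[0,0,0],[0,0,0],[0,0,0]], "fingers": [-0.8,-0.8,-0.8,-0.8,-0.8]}}

```text
time: 24.08
ee_pos: [495.4, 141.6, 48.7]
orientation: [-0.0, 0.976, 0.218, 0.0]
wrist_force: [0.3, -0.5, -2.2]
finger_gap: 19.5
finger_force: 20.0
```

Request:
{"method": "play_rows", "body": {"travel": [[0,0,0.0004],[0,0,0.0008],[0,0,0.0008],[0,0,0.0008],[0,0,0.0008]], "rotation": [[0,0,0],[0,0,0],[0,0,0],[0,0,0],[0,0,0]], "fingers": [-0.8,-0.8,-0.8,-0.8,-0.8]}}

```text
time: 24.5
ee_pos: [495.2, 141.6, 47.6]
orientation: [0.0, 0.976, 0.218, -0.0]
wrist_force: [0.4, -0.2, -3.3]
finger_gap: 19.5
finger_force: 20.0
```

Request:
{"method": "play_rows", "body": {"travel": [[0,0,0.0003],[0,0,0.0006],[0,0,0.0006],[0,0,0.0006],[0,0,0.0006]], "rotation": [[0,0,0],[0,0,0],[0,0,0],[0,0,0],[0,0,0]], "fingers": [-0.8,-0.8,-0.8,-0.8,-0.8]}}

```text
time: 24.92
ee_pos: [495.3, 141.7, 47.4]
orientation: [-0.0, 0.976, 0.218, 0.0]
wrist_force: [-0.7, 0.0, 1.8]
finger_gap: 19.8
finger_force: 20.0
```

Contact. Releasing and rising.

Request:
{"method": "play_rows", "body": {"travel": [[0,0,0],[0,0,0],[0,0,0],[0,0,0],[0,0,0]], "rotation": [[0,0,0],[0,0,0],[0,0,0],[0,0,0],[0,0,0]], "fingers": [-0.52,-0.48,-0.4,-0.2,0.1]}}

```text
time: 25.33
ee_pos: [495.3, 141.6, 47.0]
orientation: [-0.0, 0.976, 0.218, 0.0]
wrist_force: [-0.1, -0.8, 0.5]
finger_gap: 36.0
finger_force: 0.0
```

Request:
{"method": "play_rows", "body": {"travel": [[0,0,0],[0,0,0],[0,0,0],[0,0,-0.02],[0,0,-0.05]], "rotation": [[0,0,0],[0,0,0],[0,0,0],[0,0,0],[0,0,0]], "fingers": [0.3,0.5,0.5,0.5,0.5]}}

```text
time: 25.75
ee_pos: [493.1, 141.1, 93.9]
orientation: [-0.0, 0.976, 0.218, -0.004]
wrist_force: [1.7, -0.1, 0.4]
finger_gap: 65.4
finger_force: 0.0
```

Request:
{"method": "play_rows", "body": {"travel": [[0,0,-0.03],[0,0,-0.06],[0,0,-0.065],[0,0,-0.065],[0,0,-0.065]], "rotation": [[0,0,0],[0,0,0],[0,0,0],[0,0,0],[0,0,0]], "fingers": [0.5,0.5,0.5,0.5,0.5]}}

```text
time: 26.17
ee_pos: [495.1, 141.6, 161.3]
orientation: [0.0, 0.976, 0.218, -0.0]
wrist_force: [0.2, -0.4, -0.5]
finger_gap: 66.1
finger_force: 0.0
```

```bash
python3 - <<'E'
from h import *
np.set_printoptions(precision=4,suppress=True)
for i in range(3): p=get_image("scene")
cv2.imwrite("pics/s9.png",cv2.resize(p["img"][150:330,275:500],(750,600)))
W=cloud(p)
print("tri",handle(W,(495,142),18,20)[0],"round",handle(W,(686,149),25)[0])
c=(675.5,-101.5)
m=(np.hypot(W[...,0]-c[0],W[...,1]-c[1])<65)&(W[...,2]>14)&(W[...,2]<28); print(cv2.minEnclosingCircle(W[m][:,:2].astype(np.float32)))
print(env.get_obs()["ee_pos"],toolshift(686.3,149.2,160))
E
```

```text
tri [493.4792 139.2083] round [685.6046 147.6098]
((676.2991333007812, -103.63951110839844), 52.37323760986328)
[494.3651 141.4197 159.6697] [ 0.177   0.0747 -0.001 ]
```

View pics/s9.png

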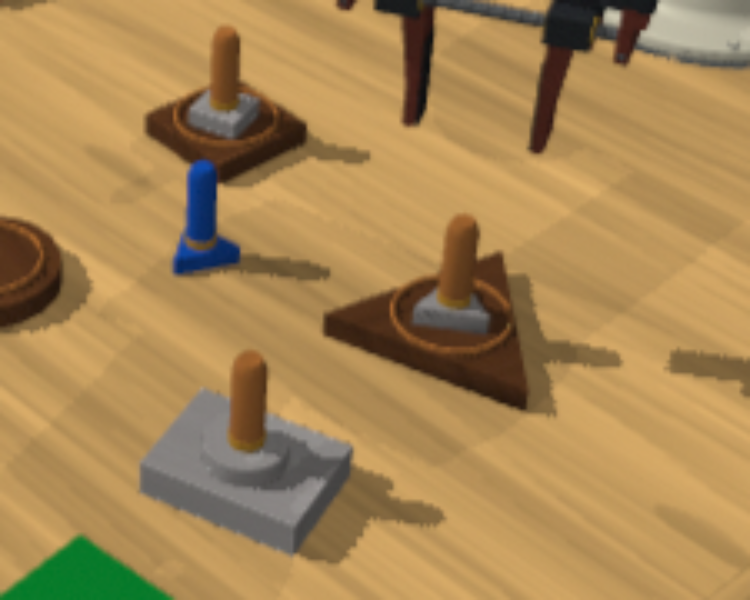

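The triangle stamp is inside the lip at (452,310). Last: the round stamp to the round stand.

Request:
{"method": "play_rows", "body": {"travel": [[0.018,0.0075,0],[0.045,0.019,0],[0.072,0.0304,0],[0.099,0.042,0],[0.126,0.053,0]], "rotation": [[0,0,0],[0,0,0],[0,0,0],[0,0,0],[0,0,0]], "fingers": [0.6,0.6,0.6,0.6,0.6]}}

```text
time: 26.73
ee_pos: [632.5, 147.1, 159.8]
orientation: [-0.0, 0.976, 0.218, -0.001]
wrist_force: [0.3, -0.6, 0.9]
finger_gap: 70.2
finger_force: 0.0
```

Request:
{"method": "play_rows", "body": {"travel": [[0.025,0.011,0],[0.045,0.019,0],[0.051,0.0217,0.01],[0.051,0.0217,0.03],[0.051,0.0217,0.035]], "rotation": [[0,0,0],[0,0,0],[0,0,0],[0,0,0],[0,0,0]], "fingers": [0.6,0.6,0.6,0.6,0.6]}}

```text
time: 27.15
ee_pos: [685.4, 149.0, 121.0]
orientation: [-0.0, 0.976, 0.218, -0.004]
wrist_force: [-0.1, 0.5, -1.0]
finger_gap: 70.2
finger_force: 0.0
```

```bash
python3 - <<'E'
from h import *
np.set_printoptions(precision=4,suppress=True)
for i in range(4): p=get_image("scene")
print(env.get_obs()["ee_pos"],toolshift(686.3,149.2,52.5))
E
```

```text
[686.4851 149.4714 127.0496] [-0.0002  0.0002  0.0745]
```

Request:
{"method": "play_rows", "body": {"travel": [[0,0,0.015],[0,0,0.035],[0,0,0.055],[0,0,0.073],[0,0,0.073]], "rotation": [[0,0,0],[0,0,0],[0,0,0],[0,0,0],[0,0,0]], "fingers": [0.6,0.6,0.6,0.6,0.6]}}

```text
time: 27.77
ee_pos: [685.1, 149.2, 50.7]
orientation: [-0.0, 0.976, 0.218, -0.003]
wrist_force: [-0.1, 0.8, -0.5]
finger_gap: 70.3
finger_force: 0.0
```

Request:
{"method": "play_rows", "body": {"travel": [[0,0,0],[0,0,0],[0,0,0],[0,0,0],[0,0,0]], "rotation": [[0,0,0],[0,0,0],[0,0,0],[0,0,0],[0,0,0]], "fingers": [-0.3,-0.5,-0.6,-0.8,-0.8]}}

```text
time: 28.18
ee_pos: [687.8, 149.5, 55.7]
orientation: [0.0, 0.976, 0.218, 0.001]
wrist_force: [-0.7, -0.3, -1.4]
finger_gap: 40.4
finger_force: 0.0
```

Request:
{"method": "play_rows", "body": {"travel": [[0,0,0],[0,0,0],[0,0,0],[0,0,0],[0,0,0]], "rotation": [[0,0,0],[0,0,0],[0,0,0],[0,0,0],[0,0,0]], "fingers": [-0.8,-0.8,-0.8,-0.8,-0.8]}}

```text
time: 28.6
ee_pos: [687.2, 149.4, 54.1]
orientation: [-0.0, 0.976, 0.218, 0.0]
wrist_force: [-0.7, 0.5, 0.3]
finger_gap: 19.6
finger_force: 20.0
```

Request:
{"method": "play_rows", "body": {"travel": [[0,0,0],[0,0,0],[0,0,0],[0,0,0],[0,0,0]], "rotation": [[0,0,0],[0,0,0],[0,0,0],[0,0,0],[0,0,0]], "fingers": [-0.8,-0.8,-0.8,-0.8,-0.8]}}

```text
time: 29.02
ee_pos: [687.2, 149.4, 54.1]
orientation: [-0.0, 0.976, 0.218, 0.0]
wrist_force: [-2.0, 0.4, 1.1]
finger_gap: 19.7
finger_force: 20.0
```

Request:
{"method": "play_rows", "body": {"travel": [[0,0,-0.01],[0,0,-0.03],[0,0,-0.06],[0,0,-0.09],[0,0,-0.11]], "rotation": [[0,0,0],[0,0,0],[0,0,0],[0,0,0],[0,0,0]], "fingers": [-0.8,-0.8,-0.8,-0.8,-0.8]}}

```text
time: 29.43
ee_pos: [687.5, 149.3, 167.3]
orientation: [0.0, 0.976, 0.218, 0.001]
wrist_force: [1.0, 0.1, -1.8]
finger_gap: 19.3
finger_force: 20.0
```

```bash
python3 - <<'E'
from h import *
np.set_printoptions(precision=4,suppress=True)
for i in range(4): p=get_image("scene")
print(env.get_obs()["ee_pos"],toolshift(676,-101.7,160))
E
```

```text
[687.1662 149.2976 163.424 ] [-0.1169  0.2224  0.0034]
```

Request:
{"method": "play_rows", "body": {"travel": [[-0.006,0.0114,0],[-0.017,0.0323,0],[-0.028,0.0533,0],[-0.039,0.0742,0],[-0.05,0.0951,0]], "rotation": [[0,0,0],[0,0,0],[0,0,0],[0,0,0],[0,0,0]], "fingers": [-0.8,-0.8,-0.8,-0.8,-0.8]}}

```text
time: 30.05
ee_pos: [681.1, 40.0, 160.6]
orientation: [-0.0, 0.976, 0.218, -0.003]
wrist_force: [-0.5, 0.2, -2.9]
finger_gap: 19.8
finger_force: 20.0
```

Request:
{"method": "play_rows", "body": {"travel": [[-0.011,0.021,0],[-0.022,0.042,0],[-0.033,0.063,0],[-0.044,0.0837,0],[-0.054,0.1027,0]], "rotation": [[0,0,0],[0,0,0],[0,0,0],[0,0,0],[0,0,0]], "fingers": [-0.8,-0.8,-0.8,-0.8,-0.8]}}

```text
time: 30.47
ee_pos: [675.7, -76.3, 160.6]
orientation: [-0.001, 0.976, 0.218, -0.002]
wrist_force: [0.3, 0.3, -3.1]
finger_gap: 19.7
finger_force: 20.0
```

Request:
{"method": "play_rows", "body": {"travel": [[-0.009,0.017,0],[-0.0129,0.0246,0.01],[-0.0129,0.0246,0.03],[-0.0129,0.0246,0.05],[-0.0129,0.0246,0.075]], "rotation": [[0,0,0],[0,0,0],[0,0,0],[0,0,0],[0,0,0]], "fingers": [-0.8,-0.8,-0.8,-0.8,-0.8]}}

```text
time: 30.88
ee_pos: [675.4, -102.0, 86.5]
orientation: [-0.0, 0.976, 0.218, -0.001]
wrist_force: [1.0, 0.1, -3.2]
finger_gap: 19.5
finger_force: 20.0
```

```bash
python3 - <<'E'
from h import *
np.set_printoptions(precision=4,suppress=True)
for i in range(4): p=get_image("scene")
cv2.imwrite("pics/s10.png",cv2.resize(p["img"][120:300,180:405],(750,600)))
o=env.get_obs(); print(o["ee_pos"],o["wrist_force"],toolshift(676,-101.7,47.1))
E
```

```text
[ 674.7616 -101.3515   86.6321] [-1.1487 -0.9727 -2.9721] [0.0011 0.001  0.0395]
```

View pics/s10.png

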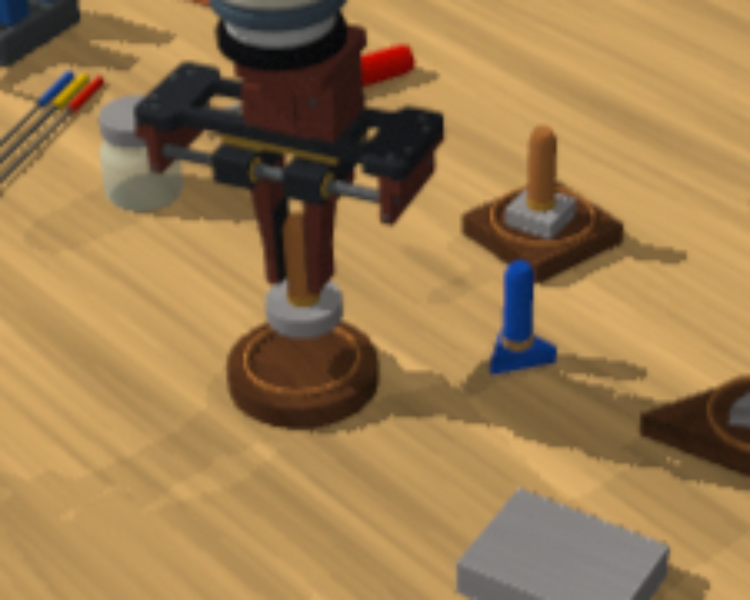

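The round stamp is over the round stand's lip (~(303,360)). Lowering.

Request:
{"method": "play_rows", "body": {"travel": [[0.0008,0.0005,0.012],[0.0008,0.0005,0.024],[0.0008,0.0005,0.033],[0.0008,0.0005,0.036],[0.0008,0.0005,0.037]], "rotation": [[0,0,0],[0,0,0],[0,0,0],[0,0,0],[0,0,0]], "fingers": [-0.8,-0.8,-0.8,-0.8,-0.8]}}

```text
time: 31.5
ee_pos: [676.3, -101.5, 50.3]
orientation: [-0.0, 0.976, 0.218, -0.001]
wrist_force: [-0.3, -0.4, -3.0]
finger_gap: 19.5
finger_force: 20.0
```

Request:
{"method": "play_rows", "body": {"travel": [[0,0,0],[0,0,0.0005],[0,0,0.001],[0,0,0.0015],[0,0,0.0015]], "rotation": [[0,0,0],[0,0,0],[0,0,0],[0,0,0],[0,0,0]], "fingers": [-0.8,-0.8,-0.8,-0.8,-0.8]}}

```text
time: 31.92
ee_pos: [677.2, -101.8, 50.9]
orientation: [0.0, 0.976, 0.218, 0.0]
wrist_force: [-0.5, 0.5, -2.9]
finger_gap: 19.2
finger_force: 20.0
```

Request:
{"method": "play_rows", "body": {"travel": [[0,0,0.0003],[0,0,0.0006],[0,0,0.0006],[0,0,0.0006],[0,0,0.0006]], "rotation": [[0,0,0],[0,0,0],[0,0,0],[0,0,0],[0,0,0]], "fingers": [-0.8,-0.8,-0.8,-0.8,-0.8]}}

```text
time: 32.33
ee_pos: [677.0, -101.7, 50.0]
orientation: [-0.0, 0.976, 0.218, 0.0]
wrist_force: [-0.4, -0.5, -2.8]
finger_gap: 19.5
finger_force: 20.0
```

Request:
{"method": "play_rows", "body": {"travel": [[0,0,0.0006],[0,0,0.0012],[0,0,0.0018],[0,0,0.0022],[0,0,0.0022]], "rotation": [[0,0,0],[0,0,0],[0,0,0],[0,0,0],[0,0,0]], "fingers": [-0.8,-0.8,-0.8,-0.8,-0.8]}}

```text
time: 32.75
ee_pos: [676.9, -101.7, 47.5]
orientation: [-0.0, 0.976, 0.218, -0.0]
wrist_force: [1.3, 0.3, -3.2]
finger_gap: 19.5
finger_force: 20.0
```

Request:
{"method": "play_rows", "body": {"travel": [[0,0,0.0003],[0,0,0.0006],[0,0,0.0008],[0,0,0.0008],[0,0,0.0008]], "rotation": [[0,0,0],[0,0,0],[0,0,0],[0,0,0],[0,0,0]], "fingers": [-0.8,-0.8,-0.8,-0.8,-0.8]}}

```text
time: 33.17
ee_pos: [677.1, -101.7, 47.1]
orientation: [0.0, 0.976, 0.218, 0.0]
wrist_force: [0.3, 0.0, -1.9]
finger_gap: 19.6
finger_force: 20.0
```

Request:
{"method": "play_rows", "body": {"travel": [[0,0,0.0003],[0,0,0.0005],[0,0,0.0005],[0,0,0.0005],[0,0,0.0005]], "rotation": [[0,0,0],[0,0,0],[0,0,0],[0,0,0],[0,0,0]], "fingers": [-0.8,-0.8,-0.8,-0.8,-0.8]}}

```text
time: 33.58
ee_pos: [677.1, -101.8, 47.1]
orientation: [0.0, 0.976, 0.218, 0.0]
wrist_force: [-2.5, 1.1, 3.1]
finger_gap: 19.4
finger_force: 20.0
```

Contact. Releasing.

Request:
{"method": "play_rows", "body": {"travel": [[0,0,0],[0,0,0],[0,0,0],[0,0,0],[0,0,0]], "rotation": [[0,0,0],[0,0,0],[0,0,0],[0,0,0],[0,0,0]], "fingers": [-0.52,-0.48,-0.4,-0.2,0.1]}}

```text
time: 34.0
ee_pos: [677.1, -101.7, 46.3]
orientation: [0.0, 0.976, 0.218, 0.0]
wrist_force: [-0.2, 0.4, -0.1]
finger_gap: 36.5
finger_force: 0.0
```

Request:
{"method": "play_rows", "body": {"travel": [[0,0,0],[0,0,0],[0,0,0],[0,0,-0.02],[0,0,-0.05]], "rotation": [[0,0,0],[0,0,0],[0,0,0],[0,0,0],[0,0,0]], "fingers": [0.3,0.5,0.5,0.5,0.5]}}

```text
time: 34.42
ee_pos: [674.8, -101.3, 92.2]
orientation: [-0.002, 0.976, 0.218, -0.004]
wrist_force: [0.2, 0.0, -0.5]
finger_gap: 65.3
finger_force: 0.0
```

Request:
{"method": "play_rows", "body": {"travel": [[0,0,-0.03],[0,0,-0.06],[0,0,-0.09],[0,0,-0.11],[0,0,-0.11]], "rotation": [[0,0,0],[0,0,0],[0,0,0],[0,0,0],[0,0,0]], "fingers": [0.5,0.5,0.5,0.5,0.5]}}

```text
time: 34.83
ee_pos: [678.7, -102.1, 213.5]
orientation: [0.002, 0.976, 0.218, 0.005]
wrist_force: [-0.1, -0.3, 0.6]
finger_gap: 65.7
finger_force: 0.0
```

```bash
python3 - <<'E'
from h import *
for i in range(8): p=get_image("scene")
cv2.imwrite("pics/s11.png",cv2.resize(p["img"][120:360,180:500],(800,600)))
E
```

```text
(no output)
```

View pics/s11.png

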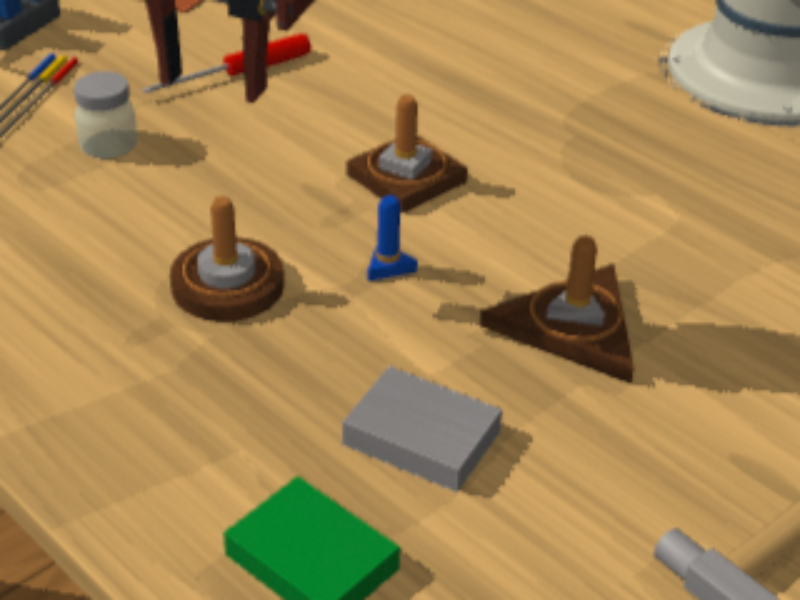

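All three stamps stand inside the right lips: round (225,265), square (405,158), triangle (577,308). The gripper is clear, so I hand in.

```bash
python3 -c "
from cell import workorder
print(workorder.close_job())"
```

```text
the job is handed in; nothing more can be done
None
```

The job is handed in: the last camera picture shows each stamp upright inside the lip of its matching stand, the gripper open and clear, and nothing else moved; robot time was about 35 s of the 109 s allowed, and the hand-in returned no verdict.

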